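Pack the bench's hand tools back into the tool chest and shut it

ROBOT

A 6-joint arm with a two-finger parallel gripper is mounted at the origin on the work surface; the furniture and walls round the work are solid. World frame = base frame: x ahead of the robot, y to its left, z up, the work surface at z = 0. Lengths are in m, angles in rad, forces in N, time in s.
With the tool pointing down it reaches from about 0.35 to 0.925 m from the base axis. Payload 6.4 kg.
Tool frame: the origin (TCP) lies at the very end of the fingers, on their centre line; the grasp point (between the pads) lies 19 mm behind it; z points along the fingers, y is the direction in which the jaws open and shut (so a half turn about z gives the same grasp; the last joint's range is limited). The gripper opens to 94 mm and grips with 3 to 60 N. Pads are 16 mm wide; open, the fingers measure 119 mm over their backs; the gripper's body (75 mm by 177 mm) begins 78 mm behind the grasp point.
Start: joints at [-1.3, 0.245, 1.558, -0, 1.339, -0.174], TCP at [0.28, -0.587, 0.205] pointing down, gripper open.
Joint ranges: [-3.13, 3.13], [-1.02, 2.26], [0.13, 2.54], [-0.95, 4.09], [0.21, 2.88], [-2.74, 2.74]. Speed limits (rad/s): [2.57, 2.57, 3.14, 3.14, 3.14, 3.14].

INTERFACE

Orientations are given as a unit quaternion [w, x, y, z].
In Python, from rig import robot gives the robot as it stands. The module is installed in compiled form; this text tells all that it offers.
- The arm moves only by the tool send_rows, never from a script. Its argument "steps" is a list that holds one entry, the list of rows, each a list of 4 numbers: the shift along the tool's x, y, z in units of 25 mm (1.0 is 25 mm), then the turn about the tool's z in units of 6 degrees (1.0 is 6 degrees). In form: [[[tx, ty, tz, spin], ...]]. A call has 1 to 20 rows; each row shifts and turns the commanded pose from where the row before left it, along the tool's axes as they then stand; what a row does not reach is not made up. A row lasts 1/12 s, in which the tool goes at most 41.7 mm and 7.16 degrees, less where a joint would pass 70% of its speed; a pose out of reach is approached as far as the arm can. A call is refused whole if a number of a shift passes 1 or a number of a turn 1, either way. A call with a gripper value outside its range is refused whole. "gripper" is the finger opening in mm, from 0 to 94, set as the call begins (left out, the last holds). The fingers move at their own pace and stop on an object; "squeeze" is the grip in N (left out, the last holds). Time passes only in rows, so rows that do not move let the fingers close. It gives the time, the measured TCP pose, the force and the opening at its end, in the units of the state.
- robot.sense(): the state, without advancing time (a new reading comes with each control period).
- robot.camera(name): name is "side" or "top" or "wrist"; returns the picture (384x512x3 uint8, red, green, blue); there is no depth.
- robot.camera_params(name): a dict with "K" (3x3 intrinsics, pixels), "R" (3x3) and "t" (3): a world point X has camera coordinates R X + t. Camera axes: x right, y down, z forward; pixel columns grow to the right and rows downward; lengths in m; the calibration is good to about 2 mm. A picture is of the moment at which its call begins: read the wrist's pose just before it. camera_params takes no time and is no camera call; for the wrist camera it gives the pose at the moment of the call.
- robot.sign_off(): hands the job in, once; it reports no verdict.
Trained networks look in the newest picture that a camera, given by its name, has taken for a name from the list of things; names that differ only in an ending like _2 or _b are one class to them, and where a whole thing is asked for, a point or a joint stands for the part that bears it (a point fixed in the world has none). Each returns a list of dicts, best first, with "confidence" (0 to 1); they miss things now and then, are a little off and sometimes report something else, mostly with a low value. They report only what shows in the picture. A call takes as long as a camera call.
- robot.boxes_of(camera, thing): "at" ([x, y, z] in m, in the coordinates of the camera as it stood for that picture, good to about 4 mm: the middle of the surface that is visible of it).
The state is a dict: "time_s": time; "joint_positions": joint angles; "joint_velocities": joint speeds; "joint_efforts": joint torques, N m; "ee_pos": TCP position; "tool_rot": TCP orientation; "ft_force": force on the tool from outside, world axes, zero at the start; "ft_torque": the same for the moment, N m; "width": finger opening in m.
Only numpy, scipy, OpenCV 4.12 (cv2) and the standard library are available. Lean on these libraries where they do the work, as an engineer would, in place of code of your own. Each camera call takes 0.05 s, during which the arm holds its last target. There are 200 camera calls.

TASK

Clear the plywood board: put the wire loop tool, the small wooden roller and the dark flat wooden knife back into the chest's long rear compartment (the one with the sponge), lying low enough for the lid to close, then shut the lid fully. Leave the slip jar and the clay pot where they stand.

Things in the scene. Friction and masses are not known exactly. Their poses are not given: they have to be found in the camera images.
- chest: Open wooden tool chest, fixed to the table, 242 x 365 mm. Origin: centre of its underside; x points from its front (facing the robot) to its back, y to its left, z up. In this frame, mm: inner floor z = 68; outer walls' top z = 128, inner faces x = -90 and 107, y = -161 and 161. Partitions with tops at z = 108 split it in four: one at x = 8 to 14, one at y = 34 to 40.
- long_bay (a point): Centre of the floor of the long rear compartment, the right-hand one of the two at the back (93 mm front to back, 195 mm along y: x = 14 to 107, y = -161 to 34 in the chest's frame); axes as the chest's. Its front wall and left wall are partitions 40 mm high, the others are 60 mm high.
- sponge_top (a point): Middle of the top of the firm sponge that stays at the right end of the long compartment; tools may rest on it. It is about 66 mm along y by 54 mm, 33 mm high (top at z = 101 mm in the chest's frame), turned 0.25 rad clockwise seen from above. The short rear compartment to the left holds two vials, 50 mm tall; the drawer below stays shut.
- chest_lid (a joint): Angle of the lid in rad: 0 shut, 1.57 upright; it starts within 0.2 of upright, stop at 1.71. Hinge line along the chest's y at x = 118, z = 129 mm of the chest's frame. Shut, the lid spans x = -101 to 116, y = -172 to 172, z = 129 to 165 mm: a hollow tray of 9 mm board. Stiff: it stays where it is left; 4 to 7 N at its free edge, pushed from behind and then down, shuts it.
- lid_edge (a point): Middle of the lid's free (front) rim, half-way through its 36 mm thickness, 216 mm from the hinge line; turns with the lid. The raised lid stands right behind the long compartment, so a wide gripper has to lean back towards the front of the chest (about 35 degrees) to get in beside it.
- loop_grip (a point): Loop tool: round wooden handle 12 mm thick with a flat wire loop 25 mm wide, 181 mm long in all, lying flat, 22 g. This point is on the handle's axis, 5 mm above its underside and 20 mm from the middle of the length towards the butt. y runs along the tool from the loop to the butt: butt 71 mm from this point at +y, loop's end 111 mm at -y.
- roller_grip (a point): Small wooden roller, 118 mm long: a turned handle about 18 mm thick and a roller of 18 mm diameter on one axis, lying, 50 g. This point is on the axis, 9 mm above its underside, on the handle. y runs along it from handle to roller: handle's end 34 mm from this point at -y, roller's end 84 mm at +y.
- knife_grip (a point): Dark flat wooden modelling knife, 112 mm long, 16 mm wide, 7 mm thick, lying flat, 15 g. This point is its centre; y runs along it.
- board: Plywood board on which the three tools lie, fixed, 220 x 320 mm, its top 20 mm above the table. Origin: centre of its underside; x points away from the robot.
- jar_mid (a point): Bystander: lidded glass slip jar, 80 mm across, 136 mm tall; the point is its middle, 68 mm up.
- pot_mid (a point): Bystander: grey clay pinch pot, 75 x 68 mm, 44 mm tall; the point is its middle, 22 mm up.

How it is judged:
On the way:
1. all three tools lie in the long rear compartment while the lid is still up (x of loop_grip in the frame of long_bay between -0.047 and 0.047 m and y of loop_grip in the frame of long_bay between -0.0985 and 0.0985 m and z of loop_grip in the frame of long_bay between 0 and 0.055 m and x of roller_grip in the frame of long_bay between -0.047 and 0.047 m and y of roller_grip in the frame of long_bay between -0.0985 and 0.0985 m and z of roller_grip in the frame of long_bay between 0 and 0.055 m and x of knife_grip in the frame of long_bay between -0.047 and 0.047 m and y of knife_grip in the frame of long_bay between -0.0985 and 0.0985 m and z of knife_grip in the frame of long_bay between 0 and 0.055 m and value of joint chest_lid above 1 rad), for 0.2 s.
At the end, for the whole second after the job is handed in: The lid is shut (within 0.04 rad) and the given points of the loop tool, roller and knife are inside the long rear compartment, between its walls and no more than 55 mm above its floor (x of loop_grip in the frame of long_bay between -0.047 and 0.047 m and y of loop_grip in the frame of long_bay between -0.0985 and 0.0985 m and z of loop_grip in the frame of long_bay between 0 and 0.055 m and x of roller_grip in the frame of long_bay between -0.047 and 0.047 m and y of roller_grip in the frame of long_bay between -0.0985 and 0.0985 m and z of roller_grip in the frame of long_bay between 0 and 0.055 m and x of knife_grip in the frame of long_bay between -0.047 and 0.047 m and y of knife_grip in the frame of long_bay between -0.0985 and 0.0985 m and z of knife_grip in the frame of long_bay between 0 and 0.055 m and value of joint chest_lid below 0.04 rad); the robot touches nothing.
It fails at once if the slip jar is moved more than 25 mm (distance of jar_mid from where it was at the start of the episode above 0.025 m).
It fails at once if the clay pot is moved more than 25 mm (distance of pot_mid from where it was at the start of the episode above 0.025 m).
It also fails if it takes over 72 s, if anything falls off the work surface, if the arm or the gripper's body presses on something with over 40 N, if the wrist force passes 120 N, or if a joint passes its speed limit or range.

## Working session

There is one attempt and no reset: what is moved stays moved. The work goes in short steps, Python scripts to look and compute and a tool call to move; the robot and the scene stay as the last step left them, time stands still between calls to the robot, and variables do not carry over. Pictures are saved under pics/ and viewed, about 8 in all and at most 12, crops included, and the job is handed in when it is done.

Besides the shell and the picture viewer there is one more tool, called after "Emit:" by a JSON object that holds its "method" and its "body", one argument or row to a line. send_rows: Moves the arm, as the interface text tells. Its arguments: {"type":"object","properties":{"steps":{"type":"array","items":{"type":"array","items":{"type":"array","items":{"type":"number"}}}},"gripper":{"type":"number"},"squeeze":{"type":"number"}},"required":["steps"]}

```bash
mkdir -p pics
cat > h.py <<'E'
import numpy as np, cv2
from rig import robot
from scipy.spatial.transform import Rotation as Rn
def snap(cam,name=None):
    im=robot.camera(cam)
    if name: cv2.imwrite(f'pics/{name}.png',im[:,:,::-1])
    return im
def find(cam,thing,n=2):
    p=robot.camera_params(cam);R=np.array(p['R']);t=np.array(p['t']);K=np.array(p['K'])
    for d in robot.boxes_of(cam,thing)[:n]:
        c=np.array(d['at']);u=K@c/c[2]
        print(cam,thing,round(d['confidence'],2),(R.T@(c-t)).round(4),u[:2].round(0))
def ray(cam,uv,z):
    p=robot.camera_params(cam);R=np.array(p['R']);t=np.array(p['t']);K=np.array(p['K'])
    o=-R.T@t;d=R.T@np.linalg.inv(K)@np.array([*uv,1.]);return o+d*(z-o[2])/d[2]
def proj(cam,X):
    p=robot.camera_params(cam);c=np.array(p['R'])@np.array(X)+np.array(p['t']);u=np.array(p['K'])@c;return (u[:2]/u[2]).round(1)
E
python3 - <<'E'
from h import *
s=robot.sense();print(s)
ims=[snap(c,c+'0') for c in('top','side')]
for c in('top','side'):
    for t in ['chest','loop_grip','roller_grip','knife_grip','board','jar_mid','pot_mid','chest_lid']: find(c,t)
    p=robot.camera_params(c);print(-np.array(p['R']).T@np.array(p['t']))
E
```

```text
{'time_s': 0.0, 'joint_positions': array([-1.30007212e+00,  2.45789327e-01,  1.55900181e+00, -1.92180887e-06,
        1.33873179e+00, -1.74108877e-01]), 'joint_velocities': array([ 0.00132939, -0.00082585, -0.00167363,  0.00054896, -0.00034442,
        0.0012683 ]), 'joint_efforts': array([ 1.20947665e-03, -4.15835989e+01, -3.14596581e+01,  6.85508433e-02,
        3.32953921e-02, -1.30043345e-04]), 'ee_pos': array([ 0.27953424, -0.58614893,  0.20436778]), 'tool_rot': array([-9.63963750e-04,  9.75366736e-01,  2.20587394e-01, -4.75391189e-05]), 'ft_force': array([ 0.96969529,  0.02220114, -0.33682054]), 'ft_torque': array([-0.0102688 ,  0.00355224, -0.0243224 ]), 'width': 0.09403701493864206}
top chest 0.89 [0.4373 0.2741 0.0873] [164. 172.]
top roller_grip 0.73 [ 0.3909 -0.3362  0.0374] [378. 196.]
top knife_grip 0.41 [ 0.3893 -0.1692  0.0245] [320. 196.]
top knife_grip 0.19 [ 0.3629 -0.0012  0.0089] [262. 203.]
top board 0.94 [ 0.398  -0.2573  0.0227] [350. 193.]
top jar_mid 0.67 [ 0.4579 -0.0009  0.1332] [264. 166.]
top pot_mid 0.86 [3.685e-01 1.000e-04 8.300e-03] [262. 201.]
top pot_mid 0.18 [ 0.4634 -0.2814  0.0289] [359. 171.]
top chest_lid 0.81 [0.5185 0.2713 0.3461] [143. 124.]
[0.32315505 0.01924714 1.32058486]
side chest 0.57 [0.4617 0.2835 0.1048] [188. 251.]
side chest 0.39 [0.5234 0.2791 0.2436] [161. 223.]
side loop_grip 0.47 [ 0.4549 -0.2832  0.0263] [272. 131.]
side roller_grip 0.39 [ 0.3997 -0.3029  0.0345] [287. 131.]
side knife_grip 0.57 [ 0.3824 -0.1639  0.026 ] [275. 162.]
side board 0.8 [ 0.4367 -0.2147  0.0209] [268. 147.]
side jar_mid 0.89 [0.4485 0.0171 0.1055] [234. 183.]
side pot_mid 0.85 [ 0.3641 -0.0095  0.0262] [261. 198.]
side chest_lid 0.88 [0.5235 0.2789 0.2445] [161. 223.]
[0.1146054  0.50222151 1.17065931]
```

Run:
```python
import cv2
a=cv2.imread('pics/top0.png');b=cv2.imread('pics/side0.png')
c=a[100:290,60:460];cv2.imwrite('pics/a.png',cv2.resize(c,None,fx=2,fy=2,interpolation=cv2.INTER_CUBIC))
c=b[60:360,60:360];cv2.imwrite('pics/b.png',cv2.resize(c,None,fx=2,fy=2,interpolation=cv2.INTER_CUBIC))
```

```text
(no output)
```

View pics/a.png

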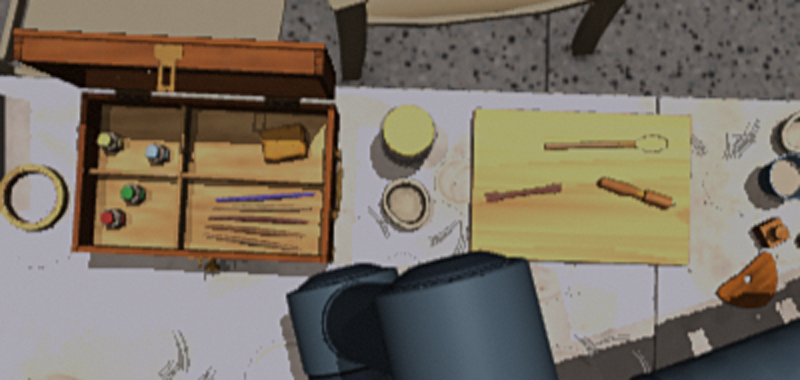

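View pics/b.png

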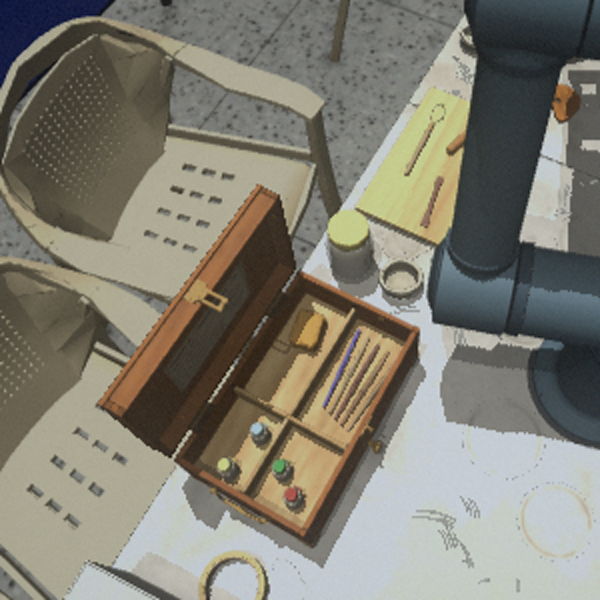

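The chest is at left with its lid up and the sponge at the right end of the rear bay, (285,143) in the crop. The board is at right: loop tool (545,147)–(668,143), knife (487,197)–(560,187), roller (600,180)–(672,204). The moves allow no tilt, so I'll release near the partition with the gripper vertical. First I need the exact poses.

```bash
cat > m.py <<'E'
from h import *
c=lambda u,v:(60+u/2,100+v/2)
P=lambda n,u,v,z:print(n,ray('top',c(u,v),z)[:2].round(4))
P('front-right',333,262,.128);P('front-left',74,250,.128);P('backright',337,104,.128);P('backleft',84,94,.128)
P('part x R',325,184,.108);P('part x L',185,176,.108);P('part y top',183,108,.108)
for n,u,v in [('lid fl',20,62),('lid fr',330,72),('lid br',325,45),('lid bl',15,30)]:P(n,u,v,.343)
P('knife a',487,197,.027);P('knife b',560,187,.027)
P('butt',545,147,.03);P('loop',668,143,.022);P('rol a',600,180,.03);P('rol b',672,204,.03)
for n,u,v in [('sp',262,158),('sp',264,127),('sp',308,135),('sp',303,162)]:P(n,u,v,.101)
E
python3 m.py
python3 - <<'E'
# color-based tool masks from saved top image: minAreaRect of non-yellow pixels within board
from h import *
im=cv2.imread('pics/top0.png');hsv=cv2.cvtColor(im,cv2.COLOR_BGR2HSV)
x0,y0,x1,y1=300,158,402,228
roi=im[y0:y1,x0:x1].astype(int);bg=cv2.medianBlur(im[y0:y1,x0:x1],31).astype(int)
m=(np.abs(roi-bg).sum(2)>70).astype(np.uint8)
n,l,st,ce=cv2.connectedComponentsWithStats(m,connectivity=8)
for i in range(1,n):
    if st[i,4]<25: continue
    pts=np.argwhere(l==i)[:,::-1]+[x0,y0]
    W=np.array([ray('top',p,.028)[:2] for p in pts]);mu=W.mean(0);_,_,V=np.linalg.svd(W-mu);d=V[0]*np.sign(V[0][1]);pr=(W-mu)@d
    print(st[i],'mid',(mu+d*(pr.max()+pr.min())/2).round(4),'len',np.ptp(pr).round(3),'dir',d.round(3),'wid',np.ptp((W-mu)@V[1]).round(3))
E
```

```text
front-right [0.2821 0.0932]
front-left [0.2882 0.437 ]
backright [0.4938 0.0949]
backleft [0.4969 0.434 ]
part x R [0.3867 0.1088]
part x L [0.392 0.299]
part y top [0.4848 0.3057]
lid fl [0.4988 0.431 ]
lid fr [0.4984 0.0901]
lid br [0.5283 0.0967]
lid bl [0.5342 0.4384]
knife a [ 0.379  -0.1209]
knife b [ 0.3967 -0.2269]
butt [ 0.4542 -0.2034]
loop [ 0.4664 -0.3855]
rol a [ 0.4085 -0.2844]
rol b [ 0.3767 -0.3898]
sp [0.4202 0.1966]
sp [0.4629 0.1955]
sp [0.4537 0.1349]
sp [0.4164 0.1404]
[ 32  12  47   6 161] mid [ 0.46   -0.2693] len 0.135 dir [-0.064  0.998] wid 0.014
[ 58  30  40  17 264] mid [ 0.3923 -0.3361] len 0.119 dir [0.274 0.962] wid 0.022
[  2  33  39  11 178] mid [ 0.3874 -0.1723] len 0.112 dir [-0.176  0.984] wid 0.017
[ 0 67 13  3 27] mid [ 0.2983 -0.1298] len 0.035 dir [0.074 0.997] wid 0.007
```

Emit:
{"method": "send_rows", "body": {
  "steps": [
    [[0,0,-1,-0.977],[0,0,-1,-0.977],[0,0,-1,-0.977],[0,0,-1,-0.977],[0,0,-1,-0.977],[0,0,-1,-0.977],[0,0,-1,-0.977],[0,0,-1,-0.977],[0,0,0,-0.977],[0,0,0,-0.977],[0,0,0,-0.977],[0,0,0,0]]
  ],
  "gripper": 0,
  "squeeze": 15
}}

```text
time_s: 1.9
ee_pos: [0.2797, -0.5868, 0.4056]
tool_rot: [0.0, 0.707, 0.707, -0.0]
ft_force: [-0.8, 0.9, -0.5]
width: 0.017
```

Emit:
{"method": "send_rows", "body": {
  "steps": [
    [[1,0.15,0,0],[1,0.15,0,0],[1,0.15,0,0],[1,0.15,0,0],[1,0.15,0,0],[1,0.15,0,0],[1,0.15,0,0],[1,0.15,0,0],[1,0.15,0,0],[1,0.15,0,0],[1,0.15,0,0],[1,0.15,0,0],[1,0.15,0,0],[1,0.15,0,0],[1,0.15,0,0],[1,0.15,0,0],[1,0.15,0,0]]
  ]
}}

```text
time_s: 3.32
ee_pos: [0.3436, -0.1606, 0.4055]
tool_rot: [0.0, 0.709, 0.706, 0.0]
ft_force: [0.1, -0.1, 0.1]
width: 0.0004
```

Emit:
{"method": "send_rows", "body": {
  "steps": [
    [[1,0.15,0,0],[1,0.15,0,0],[1,0.15,0,0],[1,0.15,0,0],[1,0.15,0,0],[1,0.15,0,0],[1,0.15,0,0],[1,0.15,0,0],[1,0.15,0,0],[1,0.15,0,0],[1,0.15,0,0],[1,0.15,0,0],[1,0.15,0,0],[1,0.15,0,0],[1,0.15,0,0],[1,0.15,0,0],[1,0.15,0,0],[0,0,0,0]]
  ]
}}

```text
time_s: 4.82
ee_pos: [0.4074, 0.266, 0.4048]
tool_rot: [-0.001, 0.707, 0.707, -0.0]
ft_force: [0.6, 0.0, -0.8]
width: 0.0006
```

Run:
```python
from h import *
snap('wrist','w1');
for t in ['chest','chest_lid','sponge_top','lid_edge']:find('wrist',t,1)
for n,X in dict(hingeL=(.498,.437,.129),hingeR=(.498,.093,.129)).items():print(n,proj('wrist',X))
```

```text
wrist chest 0.88 [0.4892 0.299  0.1289] [316. 131.]
wrist chest_lid 0.67 [0.5216 0.3003 0.3479] [416. 160.]
wrist sponge_top 0.66 [0.4929 0.2969 0.1206] [317. 131.]
wrist lid_edge 0.85 [0.5258 0.2989 0.3432] [418. 159.]
hingeL [327.8  13.1]
hingeR [314.3 269.8]
```

View pics/w1.png

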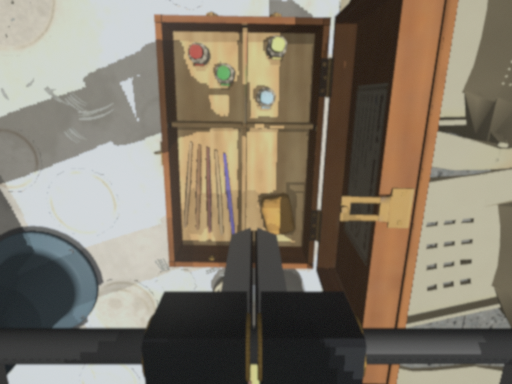

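Run:
```python
from h import *
P=lambda n,u,v,z:print(n,ray('wrist',(u,v),z)[:2].round(4))
P('FL',156,17,.128);P('FR',168,268,.128);P('BL',329,17,.128);P('BR',318,266,.128)
P('part x',243,100,.108);P('part x',243,180,.108);P('party',200,124,.108);P('party',300,126,.108)
P('latch tip',340,208,.335);P('latch tip',340,208,.30);P('rim in',403,40,.345);P('rim in',385,310,.345);P('rim out',443,100,.345);P('rim in2',384,160,.345)
for u,v in [(260,196),(288,193),(292,228),(262,232)]:P('sp',u,v,.101)
```

```text
FL [0.2906 0.4336]
FR [0.2806 0.0959]
BL [0.4999 0.433 ]
BR [0.5034 0.0987]
part x [0.3942 0.3361]
part x [0.393  0.2253]
party [0.3349 0.3045]
party [0.4721 0.3015]
latch tip [0.4748 0.2593]
latch tip [0.4841 0.2474]
rim in [0.505  0.3768]
rim in [0.5145 0.1755]
rim out [0.5365 0.3394]
rim in2 [0.5009 0.2984]
sp [0.4176 0.1992]
sp [0.4588 0.2037]
sp [0.4663 0.1483]
sp [0.4208 0.1419]
```

The wrist view shows the chest with its partition along column 243 and the sponge at (275,212). A latch hangs from the lid rim at (375,208), and the jaw axis is along x. I'll push the lid back for clearance, right of the latch.

Emit:
{"method": "send_rows", "body": {
  "steps": [
    [[-0.8,0.6,0,0],[-0.8,0.6,0,0],[-0.8,0.6,0.5,0],[-0.4,0.6,1,0],[0,0.5,1,0],[0,0.3,1,0],[0,0.1,0.3,0],[0,0.1,0,0],[0,0.1,0,0],[0,0.1,0,0],[0,0.1,0,0],[0,0.1,0,0],[0,0.1,0,0],[0,0.1,0,0],[0,0.1,0,0]]
  ]
}}

```text
time_s: 6.32
ee_pos: [0.5106, 0.1931, 0.3111]
tool_rot: [0.0, 0.707, 0.707, 0.0]
ft_force: [-2.8, -1.1, -1.1]
width: 0.0002
```

Emit:
{"method": "send_rows", "body": {
  "steps": [
    [[0,0.1,0,0],[0,0.1,0,0],[0,0.1,0,0],[0,0,0,0]]
  ]
}}

```text
time_s: 6.65
ee_pos: [0.5168, 0.193, 0.3103]
tool_rot: [-0.001, 0.707, 0.707, -0.002]
ft_force: [-7.1, -1.6, 1.1]
width: 0.0004
```

Emit:
{"method": "send_rows", "body": {
  "steps": [
    [[-0.4,-1,0,0],[-1,-1,0,0],[-1,-1,0,0],[-1,-0.8,0,0],[-1,-0.5,0,0],[-1,-0.3,0,0],[-1,0,0,0],[-1,0,0,0],[-1,0,0,0],[-1,0,0,0],[-1,0,0,0],[-1,0,0,0],[-1,0,0,0],[-1,0,0,0],[-1,0,0,0.3],[-1,0,0,0.5],[-1,0,0,0.5],[-1,0,0,0.5],[-1,0,0,0.5],[-1,0,0,0.35]]
  ],
  "gripper": 50
}}

```text
time_s: 8.32
ee_pos: [0.3859, -0.2923, 0.311]
tool_rot: [0.001, 0.799, 0.601, 0.0]
ft_force: [-0.3, 0.5, 1.1]
width: 0.05
```

Run:
```python
from h import *
print(robot.sense()['ee_pos']);snap('wrist','w2');snap('side','s2')
for t in ['roller_grip','knife_grip','loop_grip']:find('wrist',t,1)
for t in ['chest_lid','lid_edge']:find('side',t,1)
```

```text
[ 0.38592886 -0.29227048  0.3110261 ]
wrist roller_grip 0.62 [ 0.3914 -0.3352  0.0374] [266. 185.]
wrist knife_grip 0.76 [ 0.3872 -0.1701  0.0265] [228.  65.]
wrist loop_grip 0.59 [ 0.4587 -0.2762  0.0258] [302. 131.]
side chest_lid 0.64 [0.5362 0.2792 0.2354] [158. 222.]
side lid_edge 0.67 [0.5346 0.2814 0.236 ] [158. 223.]
```

View pics/w2.png

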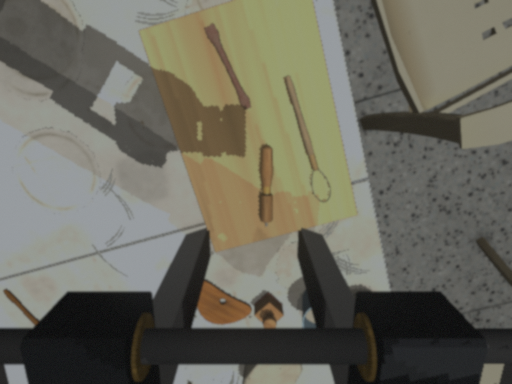

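The wrist view shows the roller at (266,145)–(266,223) already in line with the fingers, the loop tool at (288,76)–(320,200) and the knife at (210,27)–(246,106).

Run:
```python
from h import *
P=lambda n,u,v,z:print(n,ray('wrist',(u,v),z)[:2].round(4))
P('ra',266,146,.029);P('rb',266,223,.029);P('rj',266,194,.029);P('ka',210,27,.025);P('kb',246,106,.025);P('la',288,76,.026);P('neck',315,170,.026);P('lb',320,201,.022)
s=robot.sense();print(s['joint_positions'].round(2), proj('wrist',s['ee_pos']))
```

```text
ra [ 0.4068 -0.2809]
rb [ 0.3775 -0.3881]
rj [ 0.389  -0.3461]
ka [ 0.3788 -0.12  ]
kb [ 0.3953 -0.2234]
la [ 0.4576 -0.2023]
neck [ 0.4633 -0.3321]
lb [ 0.4605 -0.3794]
[-0.88 -0.23  1.85  0.    1.53 -0.6 ] [252.1 243. ]
```

Emit:
{"method": "send_rows", "body": {
  "steps": [
    [[-0.46,0.24,1,0],[-0.45,0.24,1,0],[-0.45,0.23,1,0],[0,0,1,0],[0,0,1,0],[0,0,1,0],[0,0,1,0],[0,0,1,0],[0,0,1,0],[0,0,1,0],[0,0,0.7,0],[0,0,0.5,0],[0,0,0.28,0],[0,0,0,0]]
  ]
}}

```text
time_s: 9.83
ee_pos: [0.3929, -0.3265, 0.0222]
tool_rot: [-0.001, 0.798, 0.603, 0.0]
ft_force: [0.2, -0.3, 0.7]
width: 0.0501
```

Emit:
{"method": "send_rows", "body": {
  "steps": [
    [[0,0,0,0],[0,0,0,0],[0,0,0,0],[0,0,0,0],[0,0,0,0],[0,0,0,0]]
  ],
  "gripper": 5,
  "squeeze": 20
}}

```text
time_s: 10.33
ee_pos: [0.3934, -0.3282, 0.0239]
tool_rot: [0.0, 0.798, 0.602, 0.0]
ft_force: [-0.4, -0.2, 0.6]
width: 0.0153
```

Emit:
{"method": "send_rows", "body": {
  "steps": [
    [[0,0,-0.5,0],[0,0,-1,-0.33],[0,0,-1,-0.33],[0,0,-1,-0.33],[0,0,-1,-0.33],[0,0,-1,-0.33],[0,0,-1,-0.33],[0,0,-1,-0.33],[0,0,-0.5,-0.22],[0,0,0,0]]
  ]
}}

```text
time_s: 11.17
ee_pos: [0.3942, -0.3293, 0.2268]
tool_rot: [0.003, 0.712, 0.703, -0.0]
ft_force: [0.6, -0.6, 0.0]
width: 0.0155
```

Emit:
{"method": "send_rows", "body": {
  "steps": [
    [[0.7,0,0,0],[1,-0.04,0,0],[1,-0.04,0,0],[1,-0.04,0,0],[1,-0.04,0,0],[1,-0.04,0,0],[1,-0.04,0,0],[1,-0.04,0,0],[1,-0.04,0,0],[1,-0.04,0,0],[1,-0.04,0,0],[1,-0.04,0,0],[1,-0.04,0,0],[1,-0.04,0,0],[1,-0.04,0,0],[1,-0.04,0,0],[1,-0.04,0,0],[1,0,0,0],[1,0,0,0],[1,0,0,0]]
  ]
}}

```text
time_s: 12.83
ee_pos: [0.3825, 0.1659, 0.2214]
tool_rot: [-0.001, 0.712, 0.702, -0.001]
ft_force: [0.9, -1.0, -0.9]
width: 0.0153
```

Emit:
{"method": "send_rows", "body": {
  "steps": [
    [[1,0,0,0],[0.8,0,0,0],[0,0,0,0],[0,0,0,0]]
  ]
}}

```text
time_s: 13.17
ee_pos: [0.3832, 0.21, 0.2216]
tool_rot: [-0.001, 0.711, 0.703, -0.002]
ft_force: [-0.2, 0.4, -0.8]
width: 0.0154
```

Run:
```python
from h import *
print(robot.sense()['ee_pos'],robot.sense()['tool_rot'],robot.sense()['width']);snap('wrist','w3');im=snap('side','s3')
c=im[60:330,60:330];cv2.imwrite('pics/s3c.png',cv2.resize(c,None,fx=2.2,fy=2.2,interpolation=cv2.INTER_CUBIC)[:,:,::-1])
```

```text
[0.38320216 0.20998096 0.221606  ] [-0.00073289  0.71116725  0.70302082 -0.00152693] 0.015431887586009921
```

View pics/s3c.png

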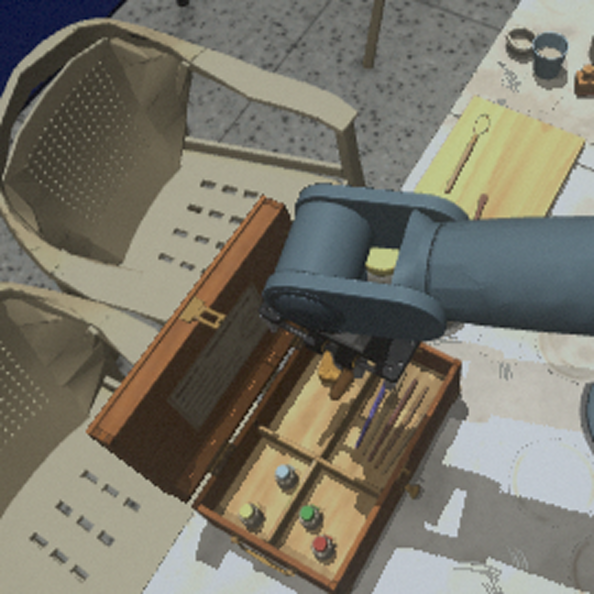

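The side view shows the lid leaning back with the roller hanging over the bay beside the sponge. The wrist is clear of the lid.

Emit:
{"method": "send_rows", "body": {
  "steps": [
    [[0,0.4,0,0],[0,0.4,0,0],[0,0.3,0.5,0],[0,0,0.8,0],[0,0,0.8,0],[0,0,0.8,0],[0,0,0.6,0],[0,0,0.5,0],[0,0,0.3,0],[0,0,0,0]]
  ]
}}

```text
time_s: 14.1
ee_pos: [0.4113, 0.2085, 0.1143]
tool_rot: [-0.001, 0.712, 0.702, -0.001]
ft_force: [-0.0, 0.4, -1.2]
width: 0.0155
```

Emit:
{"method": "send_rows", "body": {
  "steps": [
    [[0,0,0,0],[0,0,0,0],[0,0,0,0],[0,0,0,0],[0,0,0,0]]
  ],
  "gripper": 30
}}

```text
time_s: 14.52
ee_pos: [0.4122, 0.2095, 0.1167]
tool_rot: [0.0, 0.712, 0.702, 0.001]
ft_force: [-0.2, 1.2, -0.2]
width: 0.03
```

Emit:
{"method": "send_rows", "body": {
  "steps": [
    [[0,0,-0.5,0],[0,0,-1,0],[0,0,-1,0],[0,0,-1,0],[0,0,-1,0],[0,-0.5,-0.2,0],[-1,-0.5,0,0],[-1,0,0,0],[-1,0,0,0],[-1,0,0,0],[-1,0,0,0],[-1,0,0,0],[-1,0,0,0],[-1,0,0,0],[0,0,0,0]]
  ]
}}

```text
time_s: 15.77
ee_pos: [0.3842, 0.0069, 0.2339]
tool_rot: [0.001, 0.713, 0.701, -0.0]
ft_force: [-0.3, 0.7, 0.1]
width: 0.0301
```

Run:
```python
from h import *
print(robot.sense()['ee_pos']);a=snap('top','t4');b=snap('side','s4')
find('top','roller_grip');find('side','roller_grip')
f=lambda c:cv2.resize(c,None,fx=4,fy=4,interpolation=cv2.INTER_CUBIC)
c=f(a[145:235,95:235]);d=f(b[190:310,130:290])[:,:,:]
cv2.imwrite('pics/t4c.png',c[:,:,::-1])
for k in ['jar_mid','pot_mid']:find('side',k,1)
```

```text
[0.38422706 0.00688266 0.23392206]
top roller_grip 0.61 [0.4019 0.2027 0.098 ] [189. 186.]
side roller_grip 0.46 [0.4039 0.2012 0.0958] [218. 237.]
side jar_mid 0.87 [0.4485 0.0176 0.1065] [234. 183.]
side pot_mid 0.56 [ 0.3639 -0.0099  0.025 ] [261. 198.]
```

View pics/t4c.png

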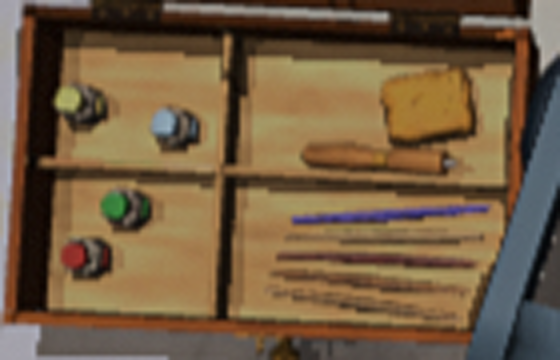

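The top view shows the roller lying in the bay, in front of the sponge along the partition, from (300,155) to (455,162). The knife is next.

Emit:
{"method": "send_rows", "body": {
  "steps": [
    [[-0.7,0.03,0,0],[-1,0.03,0,0],[-1,0.03,0,0],[-1,0.03,0,0],[-1,0.03,0,0],[-1,0.03,0,0],[-1,0.03,0.5,0],[-0.42,0.03,1,-0.3],[0,0,1,-0.3],[0,0,1,-0.3],[0,0,1,-0.3],[0,0,1,-0.3],[0,0,1,-0.3],[0,0,0.8,0],[0,0,0.5,0],[0,0,0.4,0],[0,0,0,0],[0,0,0,0]]
  ],
  "gripper": 44
}}

```text
time_s: 17.57
ee_pos: [0.388, -0.1679, 0.0285]
tool_rot: [-0.0, 0.642, 0.767, 0.0]
ft_force: [-0.1, -0.6, -0.4]
width: 0.044
```

Emit:
{"method": "send_rows", "body": {
  "steps": [
    [[-0.1,0,0.13,0],[0,0,0.13,0],[0,0,0,0]]
  ]
}}

```text
time_s: 17.82
ee_pos: [0.3885, -0.1711, 0.0222]
tool_rot: [0.0, 0.643, 0.766, 0.0]
ft_force: [-1.2, -0.6, 0.4]
width: 0.0438
```

Emit:
{"method": "send_rows", "body": {
  "steps": [
    [[0,0,0,0],[0,0,0,0],[0,0,0,0],[0,0,0,0],[0,0,0,0],[0,0,0,0]]
  ],
  "gripper": 3
}}

```text
time_s: 18.32
ee_pos: [0.3882, -0.1708, 0.0221]
tool_rot: [0.0, 0.642, 0.766, -0.0]
ft_force: [0.1, 0.6, 0.2]
width: 0.0131
```

Emit:
{"method": "send_rows", "body": {
  "steps": [
    [[0,0,-0.5,0],[0,0,-1,0.25],[0,0,-1,0.3],[0,0,-1,0.3],[0,0,-1,0.3],[0,0,-1,0.3],[0,0,-1,0.3],[0,0,-1,0.1],[0,0,-0.5,0],[0,0,0,0]]
  ]
}}

```text
time_s: 19.15
ee_pos: [0.3897, -0.1719, 0.2254]
tool_rot: [0.003, 0.714, 0.701, 0.0]
ft_force: [-0.2, 0.6, 0.4]
width: 0.0132
```

Emit:
{"method": "send_rows", "body": {
  "steps": [
    [[0.5,0,0,0],[1,-0.03,0,0],[1,-0.03,0,0],[1,-0.03,0,0],[1,-0.03,0,0],[1,-0.03,0,0],[1,-0.03,0,0],[1,-0.03,0,0],[1,-0.03,0,0],[1,-0.03,0,0],[1,-0.03,0,0],[1,-0.03,0,0],[1,-0.03,0,0],[1,0,0,0],[1,0,0,0],[0.4,0,0,0],[0,0,0,0],[0,0,0,0]]
  ]
}}

```text
time_s: 20.65
ee_pos: [0.3851, 0.2017, 0.2207]
tool_rot: [-0.0, 0.713, 0.701, -0.001]
ft_force: [-0.1, -0.3, 0.5]
width: 0.0134
```

Emit:
{"method": "send_rows", "body": {
  "steps": [
    [[0,0.4,0,0],[0,0.4,0,0],[0,0.32,0.5,0],[0,0,0.8,0],[0,0,0.8,0],[0,0,0.8,0],[0,0,0.6,0],[0,0,0.4,0],[0,0,0.35,0],[0,0,0,0]]
  ]
}}

```text
time_s: 21.48
ee_pos: [0.4135, 0.2005, 0.1143]
tool_rot: [-0.001, 0.714, 0.7, -0.001]
ft_force: [-0.3, -0.2, 0.6]
width: 0.0133
```

Emit:
{"method": "send_rows", "body": {
  "steps": [
    [[0,0,0,0],[0,0,0,0],[0,0,0,0],[0,0,0,0],[0,0,0,0]]
  ],
  "gripper": 30
}}

```text
time_s: 21.9
ee_pos: [0.4144, 0.2015, 0.1163]
tool_rot: [0.0, 0.714, 0.701, 0.0]
ft_force: [-0.2, 1.3, -0.6]
width: 0.0299
```

Emit:
{"method": "send_rows", "body": {
  "steps": [
    [[0,0,-0.5,0],[0,0,-1,0],[0,0,-1,0],[0,0,-1,0],[0,0,-1,0],[0,-0.5,-0.2,0],[-1,-0.5,0,0],[-1,0,0,0],[-1,0,0,0],[-1,0,0,0],[-1,0,0,0],[-1,0,0,0],[-1,0,0,0],[-1,0,0,0],[0,0,0,0]]
  ]
}}

```text
time_s: 23.15
ee_pos: [0.3855, -0.001, 0.2336]
tool_rot: [0.001, 0.715, 0.699, -0.0]
ft_force: [0.1, 0.2, -0.4]
width: 0.0301
```

```bash
cat > look.py <<'E'
from h import *
import sys
n=sys.argv[1];print(robot.sense()['ee_pos']);a=snap('top');b=snap('side')
for t in ['roller_grip','knife_grip','loop_grip']:find('top',t);find('side',t)
f=lambda c:cv2.resize(c,(560,360) if c.shape[1]==140 else (240,180),interpolation=cv2.INTER_CUBIC)
c=f(a[145:235,95:235]);d=cv2.resize(b[200:300,160:270],(396,360),interpolation=cv2.INTER_CUBIC)
cv2.imwrite(f'pics/{n}.png',np.hstack([c[:,160:],d])[:,:,::-1])
E
python3 look.py t5
```

```text
[ 0.38545121 -0.00102877  0.2335984 ]
top roller_grip 0.43 [0.4041 0.1956 0.101 ] [191. 185.]
top roller_grip 0.22 [0.4147 0.1966 0.107 ] [191. 181.]
side roller_grip 0.5 [0.4041 0.1965 0.0991] [219. 235.]
top knife_grip 0.45 [0.4155 0.1965 0.1079] [191. 181.]
side knife_grip 0.56 [ 0.3667 -0.0135  0.0266] [260. 197.]
side knife_grip 0.49 [0.409  0.2047 0.1077] [216. 236.]
top loop_grip 0.51 [ 0.4596 -0.2797  0.0295] [359. 172.]
top loop_grip 0.17 [0.416  0.1981 0.1069] [190. 180.]
```

View pics/t5.png

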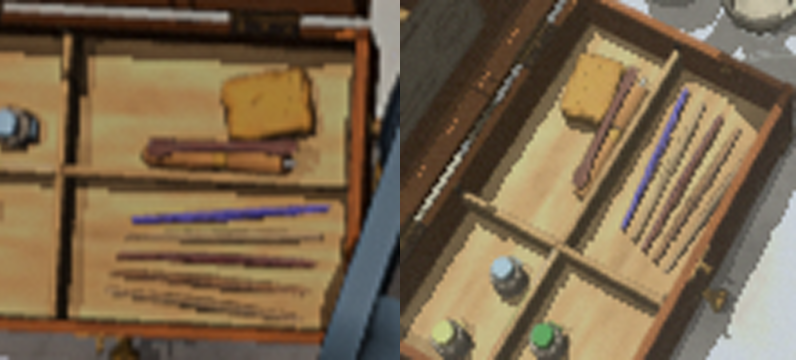

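The picture shows the knife resting on the roller along the sponge's front edge, (145–290,150) in the left panel. Its reported top is about 40 mm above the floor, which is within limits. Next I hover over the loop tool and measure it.

Emit:
{"method": "send_rows", "body": {
  "steps": [
    [[-0.5,0.2,0,-0.24],[-1,0.25,0,-0.24],[-1,0.25,0,-0.24],[-1,0.25,0,0],[-1,0.25,0,0],[-1,0.25,0,0],[-1,0.25,0,0],[-1,0.25,0,0],[-1,0.25,0,0],[-1,0.25,0,0],[-0.9,0.25,0,0],[0,0.2,0,0],[0,0,0,0],[0,0,0,0]]
  ],
  "gripper": 44
}}

```text
time_s: 24.72
ee_pos: [0.4699, -0.2535, 0.2329]
tool_rot: [-0.001, 0.686, 0.727, 0.0]
ft_force: [0.2, 0.5, 0.4]
width: 0.0439
```

Run:
```python
from h import *
s=robot.sense();print(s['ee_pos'],s['tool_rot']);im=snap('wrist');find('wrist','loop_grip',1)
print(proj('wrist',(.458,-.2023,.026)),proj('wrist',(.4635,-.332,.026)),proj('wrist',(.465,-.384,.022)))
cv2.imwrite('pics/w6.png',im[:,:,::-1])
```

```text
[ 0.46989294 -0.2534683   0.23285977] [-5.47182366e-04  6.86238729e-01  7.27376175e-01  8.87646252e-05]
[245.3 122. ] [244.3 230.8] [243.5 267.7]
```

View pics/w6.png

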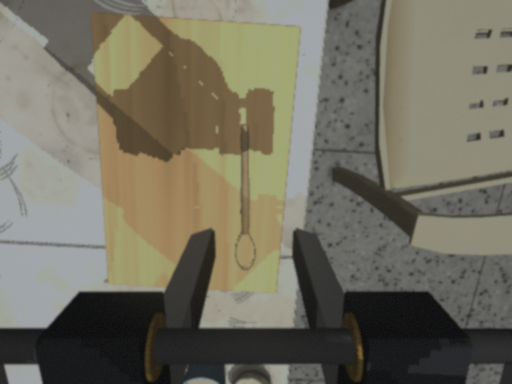

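The view shows the loop tool at (244,125)–(245,270), in line with the fingers. Grasping it.

Emit:
{"method": "send_rows", "body": {
  "steps": [
    [[-0.3,-0.14,0.5,0],[-0.3,-0.14,1,0],[-0.3,-0.13,1,0],[0,0,1,0],[0,0,1,0],[0,0,1,0],[0,0,1,0],[0,0,0.8,0],[0,0,0.6,0],[0,0,0.32,0],[0,0,0.15,0],[0,0,0,0],[0,0,0,0]]
  ]
}}

```text
time_s: 25.9
ee_pos: [0.4612, -0.278, 0.0247]
tool_rot: [0.001, 0.687, 0.727, -0.0]
ft_force: [0.6, -1.1, -0.4]
width: 0.0437
```

Emit:
{"method": "send_rows", "body": {
  "steps": [
    [[0,0,0,0],[0,0,0,0],[0,0,0,0],[0,0,0,0],[0,0,0,0],[0,0,0,0]]
  ],
  "gripper": 2
}}

```text
time_s: 26.4
ee_pos: [0.4609, -0.2777, 0.0242]
tool_rot: [0.0, 0.687, 0.727, -0.0]
ft_force: [-1.0, -0.1, 1.0]
width: 0.0096
```

Emit:
{"method": "send_rows", "body": {
  "steps": [
    [[0,0,-0.5,0],[0,0,-1,0],[0,0,-1,0.24],[0,0,-1,0.24],[0,0,-1,0.24],[0,0,-1,0],[0,0,-1,0],[0,0,-1,0],[0,0,-0.5,0],[0,0,0,0]]
  ]
}}

```text
time_s: 27.23
ee_pos: [0.4623, -0.2789, 0.2281]
tool_rot: [0.004, 0.714, 0.701, 0.0]
ft_force: [0.3, 0.2, 0.2]
width: 0.0099
```

Emit:
{"method": "send_rows", "body": {
  "steps": [
    [[0.5,-0.2,0,0],[1,-0.2,0,0],[1,-0.2,0,0],[1,-0.2,0,0],[1,-0.2,0,0],[1,-0.2,0,0],[1,-0.2,0,0],[1,-0.2,0,0],[1,-0.2,0,0],[1,-0.2,0,0],[1,-0.2,0,0],[1,-0.2,0,0],[1,-0.2,0,0],[1,-0.2,0,0],[1,-0.2,0,0],[1,-0.2,0,0],[1,-0.2,0,0],[1,0,0,0],[1,0,0,0],[1,0,0,0]]
  ]
}}

```text
time_s: 28.9
ee_pos: [0.3836, 0.2124, 0.2223]
tool_rot: [-0.001, 0.713, 0.701, -0.001]
ft_force: [-0.4, -0.3, -0.3]
width: 0.0102
```

Emit:
{"method": "send_rows", "body": {
  "steps": [
    [[0.4,0,0,0],[0,0,0.5,0],[0,0,1,0],[0,0,0.7,0],[0,0,0,0],[0,0,0,0]]
  ]
}}

```text
time_s: 29.4
ee_pos: [0.3839, 0.2207, 0.1676]
tool_rot: [-0.001, 0.714, 0.7, -0.002]
ft_force: [0.3, 0.6, 1.4]
width: 0.0097
```

Emit:
{"method": "send_rows", "body": {
  "steps": [
    [[0,0.2,0,0],[0,0.3,0.2,0],[0,0.3,0.4,0],[0,0.2,0.4,0],[0,0.15,0.4,0],[0,0.1,0.3,0],[0,0,0.2,0],[0,0,0.05,0],[0,0,0,0]]
  ]
}}

```text
time_s: 30.15
ee_pos: [0.4159, 0.2207, 0.1197]
tool_rot: [-0.0, 0.714, 0.701, -0.0]
ft_force: [0.0, -0.2, -0.5]
width: 0.0092
```

Run:
```python
from h import *
im=snap('wrist');b=snap('side');c=cv2.resize(b[150:290,110:270],(411,360),interpolation=cv2.INTER_CUBIC)
cv2.imwrite('pics/w7.png',np.hstack([im[:360,130:],c])[:,:,::-1])
```

```text
(no output)
```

View pics/w7.png

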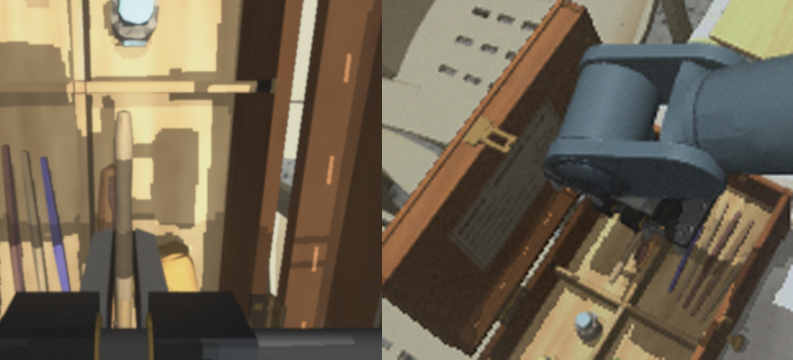

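Run:
```python
from h import *
P=lambda n,u,v,z:print(n,ray('wrist',(u,v),z).round(4))
P('butt',253,112,.121);P('part front edge',253,95,.108);P('part back edge',253,81,.108);P('xpart',130+86,140,.108);P('xpartL',130+79,140,.108)
```

```text
butt [0.4181 0.2932 0.121 ]
part front edge [0.4182 0.3015 0.108 ]
part back edge [0.4183 0.3087 0.108 ]
xpart [0.3971 0.2778 0.108 ]
xpartL [0.3932 0.2779 0.108 ]
```

The butt lies at y=0.293, inside the partition at 0.3015, which leaves about 6 mm at the loop end. The view agrees. Lowering slightly and releasing.

Emit:
{"method": "send_rows", "body": {
  "steps": [
    [[0.05,0.05,0.1,0],[0,0,0.05,0],[0,0,0,0]]
  ]
}}

```text
time_s: 30.5
ee_pos: [0.4175, 0.2221, 0.1164]
tool_rot: [0.0, 0.714, 0.701, 0.0]
ft_force: [-0.2, 1.0, 0.3]
width: 0.0098
```

Emit:
{"method": "send_rows", "body": {
  "steps": [
    [[0,0,0,0],[0,0,0,0],[0,0,0,0],[0,0,0,0],[0,0,0,0]]
  ],
  "gripper": 26
}}

```text
time_s: 30.92
ee_pos: [0.4175, 0.222, 0.1165]
tool_rot: [0.0, 0.714, 0.701, 0.0]
ft_force: [-0.5, 0.0, -0.5]
width: 0.0261
```

Emit:
{"method": "send_rows", "body": {
  "steps": [
    [[0,0,-0.5,0],[0,0,-1,0],[0,0,-1,0],[0,0,-1,0],[0,-0.3,-0.6,0],[-1,-0.7,0,0],[-1,-0.2,0,0],[-1,0,0,0],[-1,0,0,0],[-1,0,0,0],[-1,0,0,0],[-1,0,0,0],[-1,0,0,0],[-1,0,0,0],[0,0,0,0]]
  ]
}}

```text
time_s: 32.17
ee_pos: [0.3834, -0.0053, 0.2191]
tool_rot: [0.001, 0.715, 0.699, -0.0]
ft_force: [0.2, 0.4, 0.8]
width: 0.0258
```

```bash
python3 look.py t8
```

```text
[ 0.38336412 -0.00529651  0.21913276]
top roller_grip 0.25 [0.4631 0.2818 0.1074] [160. 162.]
side roller_grip 0.66 [0.4018 0.191  0.1014] [220. 234.]
top knife_grip 0.61 [0.415 0.195 0.105] [191. 181.]
side knife_grip 0.69 [0.4834 0.2847 0.1269] [180. 245.]
side knife_grip 0.62 [0.4098 0.2079 0.1082] [215. 237.]
top loop_grip 0.54 [0.4258 0.2155 0.1087] [184. 176.]
side loop_grip 0.53 [0.4122 0.218  0.1   ] [213. 240.]
```

View pics/t8.png

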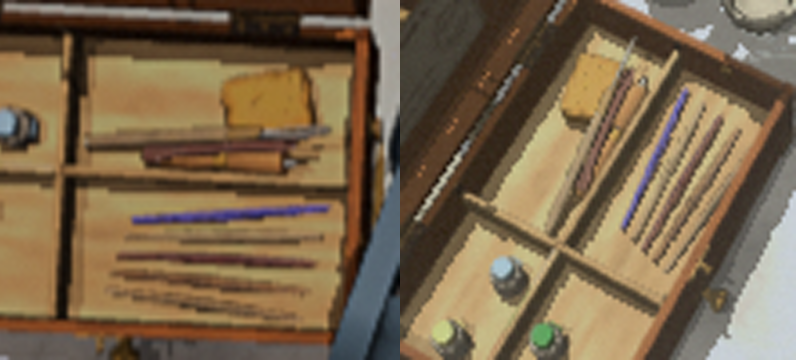

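All three tools lie in the bay in the t8 picture: the loop tool at (85–330,135), beside the knife and roller, inside the walls. Now I bring closed fingers behind the lid to shut it.

Emit:
{"method": "send_rows", "body": {
  "steps": [
    [[0,0,-0.6,0],[0,0,-1,0],[0,0,-1,0],[0,0,-1,0],[0,0,-1,0],[0,0.3,-1,0],[0,0.5,-1,0],[0.4,0.8,-1,0],[1,0.9,-1,0],[1,0.9,-0.3,0],[1,0.9,0,0],[1,0.9,0,0],[1,0.9,0,0],[1,0.9,0,0],[1,0.9,0,0],[1,0.9,0,0],[1,0,0,0],[0.2,0,0,0],[0,0,0,0],[0,0,0,0]]
  ],
  "gripper": 0
}}

```text
time_s: 34.23
ee_pos: [0.6073, 0.2335, 0.4414]
tool_rot: [0.0, 0.713, 0.701, -0.0]
ft_force: [0.1, 0.5, 0.0]
width: 0.0004
```

Emit:
{"method": "send_rows", "body": {
  "steps": [
    [[0,0,0.6,0],[0,0,1,0],[0,0,1,0],[0,0,1,0],[0,0,1,0],[0,0,0.5,0],[0,-0.3,0,0],[0,-0.3,0,0],[0,-0.3,0,0],[0,-0.3,0,0],[0,-0.3,0,0],[0,-0.3,0,0]]
  ]
}}

```text
time_s: 35.23
ee_pos: [0.5643, 0.2343, 0.3177]
tool_rot: [0.003, 0.714, 0.701, 0.004]
ft_force: [5.8, -0.3, 4.2]
width: 0.0006
```

Emit:
{"method": "send_rows", "body": {
  "steps": [
    [[0,-0.36,-0.05,0],[0,-0.36,-0.05,0],[0,-0.36,-0.05,0],[0,-0.46,0,0],[0,-0.46,0,0],[0,-0.46,0,0],[0,-0.46,0.02,0],[0,-0.46,0.04,0],[0,-0.38,0.1,0],[0,-0.38,0.11,0],[0,-0.38,0.12,0],[0,-0.38,0.12,0]]
  ]
}}

```text
time_s: 36.23
ee_pos: [0.4393, 0.2366, 0.3052]
tool_rot: [0.0, 0.714, 0.701, 0.0]
ft_force: [1.6, 0.3, 3.9]
width: 0.0005
```

Emit:
{"method": "send_rows", "body": {
  "steps": [
    [[0,-0.38,0.21,0],[0,-0.38,0.21,0],[0,-0.38,0.21,0],[0,-0.38,0.21,0],[0,-0.38,0.21,0],[0,-0.26,0.28,0],[0,-0.26,0.29,0],[0,-0.26,0.29,0],[0,-0.26,0.29,0],[0,-0.26,0.29,0],[0,-0.26,0.29,0],[0,-0.14,0.27,0],[0,-0.14,0.27,0],[0,-0.14,0.27,0],[0,-0.14,0.27,0],[0,-0.14,0.27,0]]
  ]
}}

```text
time_s: 37.57
ee_pos: [0.336, 0.2383, 0.2008]
tool_rot: [0.0, 0.714, 0.701, 0.0]
ft_force: [1.5, 0.2, 1.1]
width: 0.0004
```

Emit:
{"method": "send_rows", "body": {
  "steps": [
    [[0,-0.1,0.2,0],[0,-0.1,0.2,0],[0,-0.1,0.2,0],[0,-0.05,0.2,0],[0,-0.05,0.2,0],[0,-0.05,0.2,0],[0,0,0.15,0],[0,0,0,0]]
  ]
}}

```text
time_s: 38.23
ee_pos: [0.3244, 0.2384, 0.1667]
tool_rot: [-0.0, 0.714, 0.701, -0.001]
ft_force: [0.0, 0.6, 1.1]
width: 0.0002
```

Emit:
{"method": "send_rows", "body": {
  "steps": [
    [[0,0,0.08,0],[0,0,0.08,0],[0,0,0.08,0],[0,0,0,0]]
  ]
}}

```text
time_s: 38.57
ee_pos: [0.3252, 0.2387, 0.165]
tool_rot: [-0.0, 0.713, 0.701, -0.001]
ft_force: [-9.7, -4.6, 20.8]
width: 0.0005
```

The fingers hit a hard stop at z = 0.165, which is the shut lid's top. Backing off to check.

Emit:
{"method": "send_rows", "body": {
  "steps": [
    [[0,0,-0.4,0],[0,0,-1,0],[0,0,-1,0],[0,0,-1,0],[0,0,-1,0],[0,0,-1,0],[-1,0,0,0],[-1,0,0,0],[-1,0,0,0],[-1,0,0,0],[-1,0,0,0],[-1,0,0,0],[-1,0,0,0],[-1,0,0,0],[-1,0,0,0],[0,0,0,0],[0,0,0,0]]
  ]
}}

```text
time_s: 39.98
ee_pos: [0.3209, 0.0128, 0.297]
tool_rot: [0.0, 0.715, 0.699, 0.0]
ft_force: [0.0, -0.6, 0.3]
width: 0.0004
```

Run:
```python
from h import *
s=robot.sense();print(s['ee_pos'],s['ft_force'],s['time_s']);snap('top');b=snap('side')
for c in('top','side'):
    for k in ['lid_edge','chest_lid','jar_mid','pot_mid']:find(c,k,1)
cv2.imwrite('pics/s9.png',cv2.resize(b[130:350,100:320],(660,600)[::-1] if 0 else (600,600),interpolation=cv2.INTER_CUBIC)[:,:,::-1])
```

```text
[0.32091465 0.01283613 0.29696578] [ 0.02825626 -0.55079933  0.29366574] 39.9833
top lid_edge 0.92 [0.3912 0.2762 0.1668] [156. 187.]
top chest_lid 0.61 [0.397  0.2749 0.1653] [157. 185.]
top jar_mid 0.64 [4.638e-01 3.000e-04 1.322e-01] [263. 164.]
top pot_mid 0.57 [0.3923 0.271  0.1634] [158. 187.]
side lid_edge 0.63 [0.3804 0.2875 0.1608] [208. 258.]
side chest_lid 0.8 [0.3812 0.2838 0.1654] [208. 257.]
side jar_mid 0.84 [0.4448 0.0155 0.1061] [235. 183.]
side pot_mid 0.62 [ 0.3657 -0.0107  0.0277] [260. 197.]
```

View pics/s9.png

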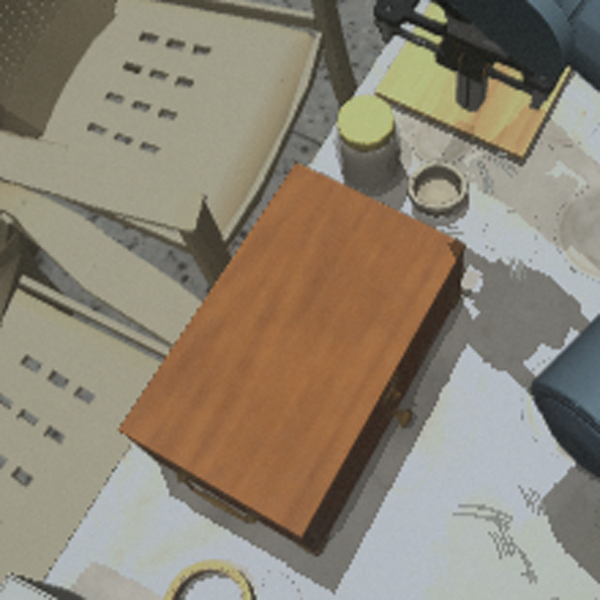

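The lid lies flat on the chest, its top at 0.165 m as expected when shut. The jar and pot stand where they were, and the robot is clear. Handing in.

```bash
python3 -c "
from rig import robot
print(robot.sign_off())"
```

```text
the job is handed in; nothing more can be done
None
```

The roller, knife and loop tool are in the chest's long rear compartment and the lid is shut; I handed the job in at about 40 s of the 72 s. The moves cannot tilt the gripper, so I first pushed the lid back for clearance. I then released each tool just above the partition's height and swung the lid shut from behind and above.

- **Tools:** before closing, the pictures showed all three between the compartment walls, with their tops about 40 mm above its floor. I did not look inside again once the lid was shut.
- **Lid:** the fingers met a hard stop of about 21 N at z = 0.165 m, the shut lid's top. Afterwards the networks put the lid's top at about 0.165 m.
- **Jar and pot:** the side camera found both within about 4 mm of their first readings. The top camera's jar reading was 6 mm off its first one, close to its accuracy.
- **Disagreements:** some detections were false: a knife and a roller at the partition between the rear compartments, a knife at the pot, and the pot on the lid. I set these aside because the pictures contradicted them.

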